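# Key in the wax melter's start sequence and shut the console cover

## Robot

A 7-joint arm with a two-finger parallel gripper is mounted at the origin on a cart in front of the work surface, level with it; the furniture and walls round the work are solid. World frame = base frame: x ahead of the robot, y to its left, z up, the work surface at z = 0. Lengths are in m, angles in rad, forces in N, time in s.
With the tool pointing down it reaches from about 0.35 to 0.9 m from the base axis. Payload 19.9 kg.
Tool frame: the origin (TCP) lies at the very end of the fingers, on their centre line; the grasp point (between the pads) lies 19 mm behind it; z points along the fingers, y is the line along which they close (so a half turn about z gives the same grasp; the last joint's range is limited). The gripper opens to 94 mm and grips with 3 to 60 N. Pads are 16 mm wide; open, the fingers measure 119 mm over their backs; the gripper's body (75 mm by 177 mm) begins 78 mm behind the grasp point.
Start: joints at [1.089, 0.417, -0.01, 1.614, 0.005, 1.111, -0.053], TCP at [0.266, -0.566, 0.205] pointing down, gripper open.
Joint ranges: [-2.81, 2.81], [-0.39, 2.02], [-1.27, 1.25], [0.06, 2.57], [-1.19, 4.33], [0.19, 2], [-2.82, 2.82]. Speed limits (rad/s): [1.89, 1.89, 2.39, 2.39, 3.01, 3.01, 3.01].

## Interface

Orientations are given as a rotation vector (axis times angle).
In Python, from plant import arm gives the robot as it stands. The module is installed in compiled form; this text tells all that it offers.
- The arm moves only by the tool arm_command, never from a script. Its argument "series" is one flat list of numbers, 7 for each row, row after row: the shift along the tool's x, y, z in cm, then the turn, a rotation vector about the tool's x, y, z in rad, then the finger opening in cm, from 0 to 9.4. In form: [x, y, z, wx, wy, wz, jaw, x, y, z, wx, wy, wz, jaw, ...]. A call has 1 to 12 rows; each row is the pose to reach, as a shift and turn from the pose commanded when the call began, along the tool's axes at that moment; what a row does not reach only later rows make up. A row lasts 1/8 s, in which the tool goes at most 62.5 mm and 10.7 degrees, less where a joint would pass 70% of its speed; a pose out of reach is approached as far as the arm can. A call with a gripper value outside its range is refused whole. The fingers move at their own pace and stop on an object; "grip_force" is the grip in N (left out, the last holds). Time passes only in rows, so rows that repeat a pose let the fingers close. It gives the time, the measured TCP pose, the force, the opening and the grip force at its end, in the units of the state.
- arm.state(): the state, without advancing time (a new reading comes with each control period).
- arm.read_camera(name): name is "side" or "top" or "wrist"; returns the picture (420x560x3 uint8, red, green, blue); there is no depth.
- arm.calibration(name): a dict with "mtx" (3x3 intrinsics, pixels), "world_to_cam" (4x4, takes a point from world to camera coordinates); the wrist camera has in their place "T_tool_cam" (4x4, takes a point from camera to tool coordinates, whose origin is the TCP and whose axes are the flange's). Camera axes: x right, y down, z forward; pixel columns grow to the right and rows downward; lengths in m; the calibration is good to about 2 mm. A picture is of the moment at which its call begins: read the wrist's pose just before it. calibration takes no time and is no camera call.
- arm.sign_off(): hands the job in; it is judged then, once.
Trained networks look in the newest picture that a camera, given by its name, has taken for a name from the list of things; names that differ only in an ending like _2 or _b are one class to them, and where a whole thing is asked for, a point or a joint stands for the part that bears it (a point fixed in the world has none). Each returns a list of dicts, best first, with "conf" (0 to 1); they miss things now and then, are a little off and sometimes report something else, mostly with a low value. They report only what shows in the picture. A call takes as long as a camera call.
- arm.silhouettes(query, camera): "mask" (420x560 bool, what is visible of it) and "box" ([left, top, width, height] in pixels, round what is visible of it).
- arm.landmark_of(query, camera): "position" ([column, row] in pixels: a listed point, or the origin of a listed thing).
The state is a dict: "time_s": time; "qpos": joint angles; "qd": joint speeds; "tau": joint torques, N m; "tool_pos": TCP position; "tool_rot": TCP orientation; "wrist_force": force on the tool from outside, world axes, zero at the start; "ft_torque": the same for the moment, N m; "opening": finger opening in m; "gripper_force": force on a finger pad.
Only numpy, scipy, OpenCV 4.12 (cv2) and the standard library are available. Lean on these libraries where they do the work, as an engineer would, in place of code of your own. Each camera call takes 0.05 s, during which the arm holds its last target. There are 200 camera calls.

## Task

Start the wax melter at the grey console: slide its flat sliding cover fully open, then press the round key, the long bar key and the square key, one at a time in that order, each fully down for about half a second and let up again before the next. Then slide the cover fully shut over the keys, so that no wax drips on them. Do not press the cross-shaped key, and leave the things lying round the console where they are.

Things in the scene. Friction and masses are not known exactly. Their poses are not given: they have to be found in the camera images.
- console: grey console fixed to the table, 180 (x) x 320 (y) x 68 mm high; origin: centre of its underside; y to the robot's left at yaw 0. Rails along y at x = +-75 to 90 mm. Half at -y: compartment, floor 43 mm up, with four keys at x = +-36, y = -115 and -42 mm (which is where changes), key tops 53 mm up. Half at +y: deck where the open cover parks
- cover (a joint): flat grey metal cover with a bright steel rib, 151 x 157 x 4 mm, sliding between the rails, top 62.5 mm above the table; 0 = shut, wholly over the keys; 0.155 m = fully open, parked at the console's +y; it stays where it is left (1.5 N friction)
- cover_rib (a point): middle of the top of the upright rib on the cover, 87.5 mm above the table; the rib is 90 mm long (along the console's x), 12 mm thick (along y) and stands 25 mm above the cover, in the middle of it; axes as the console's
- round_key (a joint): travel of the round key, a disc of 50 mm diameter: 0 = up, 0.007 m = fully down; a spring (2 N at first, 5.5 N fully down) brings it back up
- round_top (a point): centre of the top of the round key, 53 mm above the table when up; z up, x and y as the console's
- bar_key (a joint): travel of the long bar key, a straight bar 62 x 20 mm, long along the console's x: 0 = up, 0.007 m = fully down; a spring (2 N at first, 5.5 N fully down) brings it back up
- bar_top (a point): centre of the top of the bar key, 53 mm above the table when up; z up, x and y as the console's
- square_key (a joint): travel of the square key, 44 x 44 mm: 0 = up, 0.007 m = fully down; a spring (2 N at first, 5.5 N fully down) brings it back up
- square_top (a point): centre of the top of the square key, 53 mm above the table when up; z up, x and y as the console's
- cross_key (a joint): travel of the cross-shaped key, two crossed bars, 58 x 58 mm, arms 18 mm wide: 0 = up, 0.007 m = fully down; a spring (2 N at first, 5.5 N fully down) brings it back up
- cross_top (a point): centre of the top of the cross key, 53 mm above the table when up; z up, x and y as the console's
- tin: bystander behind the console, to be left alone: round paste tin, 68 mm diameter, 58 mm high; origin: centre of its underside
- ring: bystander right of the console, to be left alone: steel ring gauge lying flat, 67 mm diameter, 16 mm high; origin: centre of its underside
- seal: bystander left of the console, to be left alone: black ring seal lying flat, 82 mm diameter, 14 mm high; origin: centre of its underside
- spatula: bystander in front of the console, to be left alone: spatula with red handle lying flat, 184 mm long, 24 mm wide; origin: centre of its underside

How it is judged:
On the way, in this order (a step that is already met when the one before it is completed fails the run):
1. the cover is slid open (more than 130 mm) with all keys up (value of joint cover above 0.13 m and value of joint each of round_key, bar_key, square_key, cross_key below 0.0025 m), for 0.2 s.
2. the round key is pressed down (more than 5 mm) with the other keys up and the cover open (value of joint cover above 0.13 m and value of joint round_key above 0.005 m and value of joint each of bar_key, square_key, cross_key below 0.0025 m), for 0.25 s.
3. the bar key is pressed down (more than 5 mm) with the other keys up and the cover open (value of joint cover above 0.13 m and value of joint bar_key above 0.005 m and value of joint each of round_key, square_key, cross_key below 0.0025 m), for 0.25 s.
4. the square key is pressed down (more than 5 mm) with the other keys up and the cover open (value of joint cover above 0.13 m and value of joint square_key above 0.005 m and value of joint each of round_key, bar_key, cross_key below 0.0025 m), for 0.25 s.
5. all keys are up again and the cover is shut (within 6 mm) (value of joint cover below 0.006 m and value of joint each of round_key, bar_key, square_key, cross_key below 0.0025 m), for 0.2 s.
At the end, for the whole second after the job is handed in: the cover is at rest and shut over the keys (within 6 mm of its stop), and all four keys are up (less than 2.5 mm down) (all of step 5 and velocity of joint cover below 0.01 m/s); the robot touches nothing.
It fails at once if two keys are down (more than 3.5 mm) at once (value of joint each of round_key, bar_key above 0.0035 m or value of joint each of round_key, square_key above 0.0035 m or value of joint each of round_key, cross_key above 0.0035 m or value of joint each of bar_key, square_key above 0.0035 m or value of joint each of bar_key, cross_key above 0.0035 m or value of joint each of square_key, cross_key above 0.0035 m).
It fails at once if the cross-shaped key is pressed (more than 3.5 mm) (value of joint cross_key above 0.0035 m).
It fails at once if a bystander (tin, ring gauge, seal or spatula) is moved by more than 30 mm (distance of any of tin, ring, seal, spatula from where it was at the start of the episode above 0.03 m).
It also fails if it takes over 58 s, if anything falls off the work surface, if the arm or the gripper's body presses on something with over 40 N, if the wrist force passes 120 N, or if a joint passes its speed limit or range.

## Working session

There is one attempt and no reset: what is moved stays moved. The work goes in short steps, Python scripts to look and compute and a tool call to move; the robot and the scene stay as the last step left them, time stands still between calls to the robot, and variables do not carry over. Pictures are saved under pics/ and viewed, at most 10 in all, crops included, and the job is handed in when it is done.

Besides the shell and the picture viewer there is one more tool, called after "Request:" by a JSON object that holds its "op" and its "data", one argument or row to a line. arm_command: Moves the arm, as the interface text tells. Its arguments: {"type":"object","properties":{"series":{"type":"array","items":{"type":"number"}},"grip_force":{"type":"number"}},"required":["series"]}

```bash
mkdir -p pics; cat > h.py <<'E'
from plant import arm
import numpy as np, cv2
from scipy.spatial.transform import Rotation as R
def ray(cam,px,z):
    c=arm.calibration(cam); K=c["mtx"]
    if "world_to_cam" in c: T=np.linalg.inv(c["world_to_cam"])
    else:
        s=arm.state(); W=np.eye(4); W[:3,:3]=R.from_rotvec(s["tool_rot"]).as_matrix(); W[:3,3]=s["tool_pos"]; T=W@c["T_tool_cam"]
    d=T[:3,:3]@np.linalg.solve(K,[px[0],px[1],1.]); o=T[:3,3]
    return o+d*(z-o[2])/d[2]
def totool(p):  # world point -> tool coords, cm
    s=arm.state(); return 100*R.from_rotvec(s["tool_rot"]).inv().apply(np.array(p)-s["tool_pos"])
def lm(q,cam,z):
    for d in arm.landmark_of(q,cam)[:2]:
        print(cam,q,round(d["conf"],2),np.round(d["position"],1),np.round(ray(cam,d["position"],z),4))
E
python3 - <<'E'
from h import *
s=arm.state(); print(s["time_s"],s["tool_pos"],R.from_rotvec(s["tool_rot"]).as_matrix().round(3))
ims=[]
for c in ("top","side"):
    ims.append(arm.read_camera(c))
    for q,z in (("console",0),("cover_rib",.0875),("tin",0),("ring",0),("seal",0),("spatula",0)): lm(q,c,z)
    cv2.imwrite(f"pics/{c}0.png",ims[-1][:,:,::-1])
E
```

```text
0.0 [ 0.26589469 -0.56518568  0.20482498] [[ 0.905  0.426 -0.001]
 [ 0.426 -0.905  0.001]
 [-0.    -0.001 -1.   ]]
top console 0.6 [316.1 222.2] [0.5214 0.0561 0.    ]
top console 0.27 [333.3 155. ] [0.6677 0.0177 0.    ]
top cover_rib 0.63 [346.9 220.5] [ 5.181e-01 -4.000e-04  8.750e-02]
top cover_rib 0.41 [417.8 229.3] [ 0.5005 -0.1399  0.0875]
top tin 0.61 [331.5 155.3] [0.667  0.0216 0.    ]
top ring 0.77 [419.8 229.1] [ 0.5063 -0.1652  0.    ]
top seal 0.77 [201.9 244.8] [0.4732 0.3009 0.    ]
top spatula 0.96 [286.6 285.7] [0.3865 0.1195 0.    ]
side console 0.96 [297.3 237. ] [0.5205 0.0576 0.    ]
side cover_rib 0.66 [310.5 199.4] [0.5155 0.0042 0.0875]
side tin 0.86 [263.1 217.7] [0.6486 0.0238 0.    ]
side ring 0.59 [340.  202.2] [ 0.5058 -0.179   0.    ]
side seal 0.74 [258.8 297.3] [0.4761 0.3003 0.    ]
side spatula 0.91 [334.1 265.5] [0.3896 0.1164 0.    ]
```

View pics/top0.png

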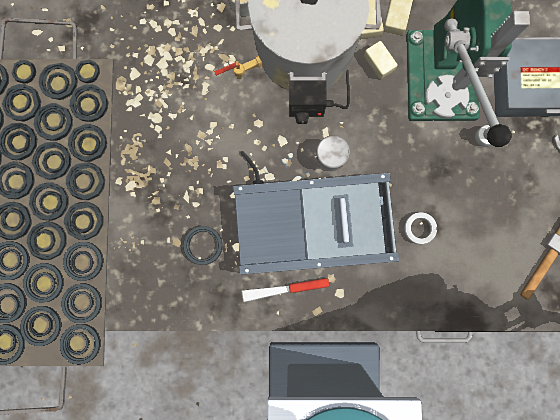

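View pics/side0.png

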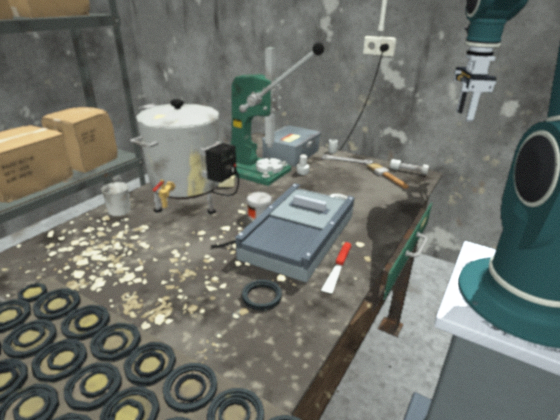

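```bash
cat >> h.py <<'E'
def yawfit(cam="top"):
    m=arm.silhouettes("console",cam)[0]["mask"].astype(np.uint8)
    c=max(cv2.findContours(m,0,2)[0],key=cv2.contourArea)[:,0]
    P=np.array([ray(cam,p,.068)[:2] for p in cv2.convexHull(c)[:,0]],np.float32)
    return cv2.minAreaRect(P),cv2.boxPoints(cv2.minAreaRect(P))
E
python3 - <<'E'
from h import *
print(yawfit()); print(totool([.517,.002,.2]))
for p in ((238,187),(390,174),(398,258),(246,272)): print(ray("top",p,.068).round(4))
E
```

```text
(((0.5235447883605957, 0.06291918456554413), (0.20069102942943573, 0.32073405385017395), 4.5161356925964355), array([[ 0.41088352,  0.21488711],
       [ 0.43613812, -0.10485113],
       [ 0.63620603, -0.08904874],
       [ 0.6109514 ,  0.2306895 ]], dtype=float32))
[ 46.86363781 -40.66926709   0.54542132]
[0.5884 0.2179 0.068 ]
[ 0.6143 -0.0912  0.068 ]
[ 0.4443 -0.1036  0.068 ]
[0.4165 0.2005 0.068 ]
```

Request:
{"op": "arm_command", "data": {
  "series": [46.9,-40.7,-3,0,0,0.356,6,46.9,-40.7,-3,0,0,0.356,6,46.9,-40.7,-3,0,0,0.356,6,46.9,-40.7,-3,0,0,0.356,6,46.9,-40.7,-3,0,0,0.356,6,46.9,-40.7,-3,0,0,0.356,6,46.9,-40.7,-3,0,0,0.356,6,46.9,-40.7,-3,0,0,0.356,6,46.9,-40.7,-3,0,0,0.356,6,46.9,-40.7,-3,0,0,0.356,6,46.9,-40.7,-3,0,0,0.356,6,46.9,-40.7,-3,0,0,0.356,6]
}}

```text
time_s: 2.25
tool_pos: [0.517, 0.002, 0.2353]
tool_rot: [3.139, 0.132, -0.001]
wrist_force: [0.3, -0.7, -0.1]
opening: 0.06
gripper_force: 0.0
```

```bash
python3 - <<'E'
from h import *
s=arm.state(); print(s["tool_pos"],R.from_rotvec(s["tool_rot"]).as_matrix().round(3))
cv2.imwrite("pics/w1.png",arm.read_camera("wrist")[:,:,::-1])
lm("cover_rib","wrist",.0875)
d=arm.silhouettes("cover_rib","wrist")
print([(x["conf"],x["box"]) for x in d])
E
```

```text
[0.51699883 0.00201559 0.23528554] [[ 0.996  0.084 -0.   ]
 [ 0.084 -0.996 -0.   ]
 [-0.     0.    -1.   ]]
wrist cover_rib 0.96 [272.6 194.2] [0.5199 0.0038 0.0875]
[(0.59, [206.0, 128.7, 136.0, 121.5])]
```

View pics/w1.png

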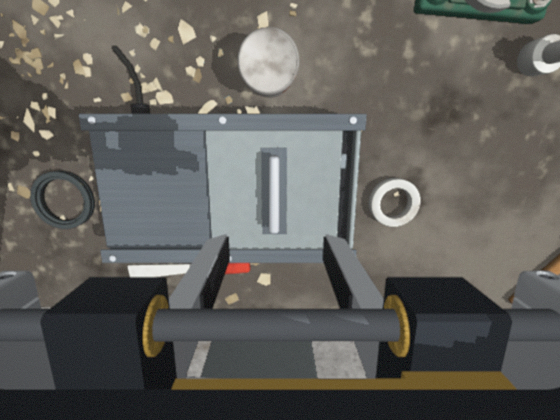

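Request:
{"op": "arm_command", "data": {
  "series": [0.3,-0.2,8,0,0,0,5,0.3,-0.2,13,0,0,0,5,0.3,-0.2,15.5,0,0,0,5,0.3,-0.2,16.6,0,0,0,5,0.3,-0.2,16.6,0,0,0,5,0.3,-0.2,16.6,0,0,0,0.5,0.3,-0.2,16.6,0,0,0,0.5,0.3,-0.2,16.6,0,0,0,0.5,0.3,-0.2,16.6,0,0,0,0.5,0.3,-0.2,16.6,0,0,0,0.5],
  "grip_force": 15
}}

```text
time_s: 3.65
tool_pos: [0.5201, 0.0047, 0.0696]
tool_rot: [-3.139, -0.132, -0.0]
wrist_force: [-0.8, -0.3, 4.0]
opening: 0.012
gripper_force: 15.0
```

Request:
{"op": "arm_command", "data": {
  "series": [0,-1,0,0,0,0,0.5,0,-3,0,0,0,0,0.5,0,-5,0,0,0,0,0.5,0,-7,0,0,0,0,0.5,0,-9,0,0,0,0,0.5,0,-10.5,0,0,0,0,0.5,0,-11.5,0,0,0,0,0.5,0,-12,0,0,0,0,0.5,0,-12.3,0,0,0,0,0.5,0,-12.3,0,0,0,0,0.5]
}}

```text
time_s: 4.9
tool_pos: [0.5098, 0.1278, 0.0696]
tool_rot: [-3.138, -0.132, -0.0]
wrist_force: [-2.0, 0.5, 6.3]
opening: 0.0121
gripper_force: 15.0
```

Creep on towards the stop.

Request:
{"op": "arm_command", "data": {
  "series": [0,-0.3,0,0,0,0,0.5,0,-0.6,0,0,0,0,0.5,0,-0.8,0,0,0,0,0.5,0,-0.8,0,0,0,0,0.5]
}}

```text
time_s: 5.4
tool_pos: [0.5091, 0.1355, 0.0696]
tool_rot: [-3.139, -0.132, -0.0]
wrist_force: [-1.5, 1.2, 6.0]
opening: 0.0118
gripper_force: 15.0
```

Request:
{"op": "arm_command", "data": {
  "series": [0,-0.2,0,0,0,0,0.5,0,-0.4,0,0,0,0,0.5,0,-0.4,0,0,0,0,0.5]
}}

```text
time_s: 5.78
tool_pos: [0.509, 0.1375, 0.0696]
tool_rot: [3.137, 0.129, -0.0]
wrist_force: [-1.4, -11.7, 10.3]
opening: 0.0122
gripper_force: 15.0
```

Request:
{"op": "arm_command", "data": {
  "series": [0,0.2,0,0,0,0,5,0,0.2,0,0,0,0,5,0,0.2,0,0,0,0,5,0,0.2,-4,0,0,0,3,0,0.2,-8,0,0,0,0,0,6,-13,0,0,0,0,0,12,-15,0,0,0,0,0,15.5,-15,0,0,0,0,0,15.5,-15,0,0,0,0,0,15.5,-15,0,0,0,0]
}}

```text
time_s: 7.02
tool_pos: [0.5215, -0.0144, 0.2192]
tool_rot: [-3.138, -0.132, 0.001]
wrist_force: [0.9, 1.4, -0.1]
opening: 0.0007
gripper_force: 0.0
```

```bash
python3 - <<'E'
from h import *
s=arm.state(); print(s["tool_pos"],R.from_rotvec(s["tool_rot"]).as_matrix().round(3),s["opening"])
im=arm.read_camera("wrist")
for k in ("round","bar","square","cross"): lm(k+"_top","wrist",.053)
lm("cover_rib","wrist",.0875)
cv2.imwrite("pics/w2.png",im[:,:,::-1])
arm.read_camera("top")
for k in ("round","bar","square","cross"): lm(k+"_top","top",.053)
E
```

```text
[ 0.52151377 -0.01442977  0.21921691] [[ 0.996  0.084 -0.   ]
 [ 0.084 -0.996  0.   ]
 [-0.    -0.    -1.   ]] 0.0006769712044051381
wrist round_top 0.94 [243.6 164.7] [0.5524 0.025  0.053 ]
wrist bar_top 0.73 [252.   71.1] [0.6528 0.0216 0.053 ]
wrist bar_top 0.68 [310.6 226.1] [ 0.4848 -0.0608  0.053 ]
wrist square_top 0.65 [249.4 223.8] [0.4815 0.0137 0.053 ]
wrist cross_top 0.84 [307.5 164.6] [ 0.5588 -0.0491  0.053 ]
wrist cover_rib 0.88 [133.6 201.3] [0.5078 0.1364 0.0875]
top square_top 0.95 [335.9 237.8] [0.4855 0.0187 0.053 ]
```

View pics/w2.png

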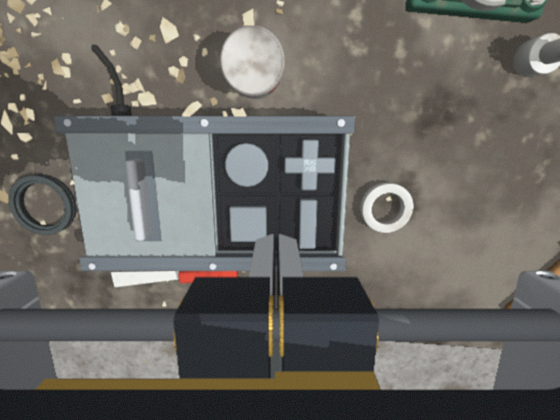

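Request:
{"op": "arm_command", "data": {
  "series": [3.4,-3.4,5,0,0,0,0,3.4,-3.4,10,0,0,0,0,3.4,-3.4,14,0,0,0,0,3.4,-3.4,16,0,0,0,0,3.4,-3.4,17,0,0,0,0,3.4,-3.4,17.4,0,0,0,0,3.4,-3.4,17.4,0,0,0,0,3.4,-3.4,17.4,0,0,0,0,3.4,-3.4,17.4,0,0,0,0,3.4,-3.4,17.4,0,0,0,0]
}}

```text
time_s: 8.82
tool_pos: [0.5529, 0.0215, 0.0465]
tool_rot: [3.139, 0.131, 0.001]
wrist_force: [-4.1, 1.5, 5.2]
opening: 0.0003
gripper_force: 2.6
```

Request:
{"op": "arm_command", "data": {
  "series": [0,0,0,0,0,0,0,0,0,-3,0,0,0,0,0,0,-5,0,0,0,0,-4,4,-5,0,0,0,0,-7.2,7.3,-5,0,0,0,0,-7.2,7.3,-5,0,0,0,0]
}}

```text
time_s: 9.57
tool_pos: [0.486, -0.0601, 0.0965]
tool_rot: [3.138, 0.125, 0.002]
wrist_force: [0.6, 1.5, 0.2]
opening: 0.0004
gripper_force: 0.0
```

```bash
python3 - <<'E'
from h import *
s=arm.state(); print(s["tool_pos"])
im=arm.read_camera("wrist")
for k in ("round","bar","square","cross"): lm(k+"_top","wrist",.053)
cv2.imwrite("pics/w3.png",im[:,:,::-1])
E
```

```text
[ 0.48601025 -0.06010037  0.0964747 ]
wrist round_top 0.95 [166.8 131.4] [0.5535 0.0261 0.053 ]
wrist round_top 0.57 [273.1 228.4] [ 0.486  -0.0566  0.053 ]
wrist bar_top 0.67 [270.9 227.1] [ 0.4872 -0.0542  0.053 ]
wrist square_top 0.75 [176.4 223.8] [0.4837 0.0201 0.053 ]
wrist cross_top 0.8 [267.5 130.5] [ 0.5601 -0.0455  0.053 ]
```

View pics/w3.png

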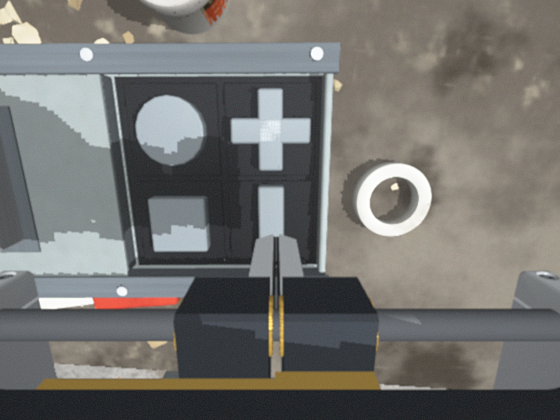

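Request:
{"op": "arm_command", "data": {
  "series": [0.1,-0.4,2,0,0,0,0,0.1,-0.4,3.7,0,0,0,0,0.1,-0.4,4.7,0,0,0,0,0.1,-0.4,5.1,0,0,0,0,0.1,-0.4,5.1,0,0,0,0,0.1,-0.4,5.1,0,0,0,0,0.1,-0.4,5.1,0,0,0,0,0.1,-0.4,5.1,0,0,0,0,0.1,-0.4,5.1,0,0,0,0]
}}

```text
time_s: 10.95
tool_pos: [0.4878, -0.0527, 0.0457]
tool_rot: [3.139, 0.132, -0.0]
wrist_force: [-13.5, 4.7, 37.2]
opening: 0.0005
gripper_force: 18.1
```

Request:
{"op": "arm_command", "data": {
  "series": [0,0,-3,0,0,0,0,0,0,-5,0,0,0,0,0,-4,-5,0,0,0,0,0,-7,-5,0,0,0,0,0,-7,-5,0,0,0,0,0,-7,-2,0,0,0,0,0,-7,-0.6,0,0,0,0,0,-7,-0.1,0,0,0,0,0,-7,0,0,0,0,0,0,-7,0,0,0,0,0,0,-7,0,0,0,0,0,0,-7,0,0,0,0,0]
}}

```text
time_s: 12.45
tool_pos: [0.4817, 0.0158, 0.0458]
tool_rot: [3.138, 0.13, -0.001]
wrist_force: [-12.8, -2.9, 31.9]
opening: 0.0002
gripper_force: 15.7
```

Request:
{"op": "arm_command", "data": {
  "series": [0,0,0,0,0,0,0]
}}

```text
time_s: 12.58
tool_pos: [0.4817, 0.0158, 0.0458]
tool_rot: [3.138, 0.13, -0.001]
wrist_force: [-13.2, -2.7, 31.1]
opening: 0.0003
gripper_force: 15.7
```

Request:
{"op": "arm_command", "data": {
  "series": [0,0,-4,0,0,0,0,0,0,-9,0,0,0,0,2,-5,-10,0,0,0,5,3.7,-10,-10,0,0,0,5,3.7,-11.8,-10,0,0,0,5,3.7,-11.8,-8,0,0,0,5,3.7,-11.8,-5,0,0,0,5,3.7,-11.8,-2.5,0,0,0,5,3.7,-11.8,-2.4,0,0,0,5,3.7,-11.8,-2.4,0,0,0,0.5,3.7,-11.8,-2.4,0,0,0,0.5,3.7,-11.8,-2.4,0,0,0,0.5]
}}

```text
time_s: 14.08
tool_pos: [0.5092, 0.1372, 0.0692]
tool_rot: [-3.139, -0.131, -0.002]
wrist_force: [0.1, 0.0, 0.1]
opening: 0.0232
gripper_force: 0.0
```

Request:
{"op": "arm_command", "data": {
  "series": [0,0,0,0,0,0,0.5,0,0,0,0,0,0,0.5]
}}

```text
time_s: 14.32
tool_pos: [0.509, 0.1373, 0.0687]
tool_rot: [-3.139, -0.132, -0.0]
wrist_force: [-1.0, -0.8, 5.5]
opening: 0.0119
gripper_force: 15.0
```

Gripped; slide shut by 15.5 cm.

Request:
{"op": "arm_command", "data": {
  "series": [0,1,0,0,0,0,0.5,0,3,0,0,0,0,0.5,0,5,0,0,0,0,0.5,0,7,0,0,0,0,0.5,0,9,0,0,0,0,0.5,0,11,0,0,0,0,0.5,0,13,0,0,0,0,0.5,0,14.3,0,0,0,0,0.5,0,15,0,0,0,0,0.5,0,15.4,0,0,0,0,0.5,0,15.6,0,0,0,0,0.5,0,15.7,0,0,0,0,0.5]
}}

```text
time_s: 15.82
tool_pos: [0.522, -0.0173, 0.0687]
tool_rot: [-3.136, -0.134, -0.0]
wrist_force: [-3.4, 17.2, 7.0]
opening: 0.0116
gripper_force: 15.0
```

Request:
{"op": "arm_command", "data": {
  "series": [0,0,0,0,0,0,0.5,0,0.1,0,0,0,0,0.5,0,0.1,0,0,0,0,0.5]
}}

```text
time_s: 16.2
tool_pos: [0.522, -0.0173, 0.0687]
tool_rot: [-3.135, -0.135, -0.0]
wrist_force: [-3.7, 19.7, 7.9]
opening: 0.0119
gripper_force: 15.0
```

Stop felt after 155 mm. Release, rise and look.

Request:
{"op": "arm_command", "data": {
  "series": [0,0,0,0,0,0,5,0,-0.2,0,0,0,0,5,0,-0.2,0,0,0,0,5,0,-0.2,0,0,0,0,5,0,-0.2,-4,0,0,0,5,0,-0.2,-9,0,0,0,5,0,-0.2,-14,0,0,0,5,0,-0.2,-14,0,0,0,5,0,-0.2,-14,0,0,0,5]
}}

```text
time_s: 17.32
tool_pos: [0.5216, -0.0184, 0.2079]
tool_rot: [3.139, 0.131, -0.001]
wrist_force: [0.6, 0.3, -0.7]
opening: 0.0505
gripper_force: 0.0
```

```bash
python3 - <<'E'
from h import *
im=arm.read_camera("wrist"); lm("cover_rib","wrist",.0875)
cv2.imwrite("pics/w4.png",im[:,:,::-1]); print(arm.state()["wrist_force"])
E
```

```text
wrist cover_rib 0.75 [277.8 202.8] [ 0.5215 -0.0215  0.0875]
[ 0.01870642 -0.24993749  0.03806512]
```

View pics/w4.png

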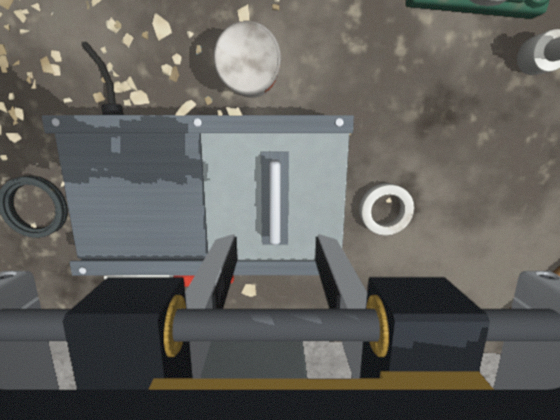

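The cover is fully shut: its edge meets the console's right end at about column 348 and the rib is at (277,203). The tin, ring, seal and spatula are undisturbed.

```bash
python3 -c "
from plant import arm
print(arm.sign_off())"
```

```text
the job is handed in; nothing more can be done
None
```

I slid the cover open to its stop, pressed the round, bar and square keys in that order, and slid the cover shut to its stop; the job is handed in at about 17 s of robot time, with no verdict returned.

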